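# Shut the bench centrifuge and start its run

## Robot

A 6-joint arm with a two-finger parallel gripper is mounted at the origin on the work surface. World frame = base frame: x ahead of the robot, y to its left, z up, the work surface at z = 0. Lengths are in m, angles in rad, forces in N, time in s.
With the tool pointing down it reaches from about 0.425 to 0.95 m from the base axis. Payload 3.5 kg.
Tool frame: the origin (TCP) lies midway between the tips of the shut fingers; the grasp point (between the pads) lies 19 mm behind it; z points along the fingers, y is the line along which they close (so a half turn about z gives the same grasp; the last joint's range is limited). The gripper opens to 85 mm and grips with 20 to 120 N. Pads are 22 mm wide; open, the fingers measure 114 mm over their backs; the gripper's body (76 mm by 85 mm) begins 54 mm behind the grasp point. The pads swing forward as they close: fully open they stand 13 mm farther back than shut.
Start: joints at [1.111, 0.286, 1.577, -0, 1.279, -0.15], TCP at [0.206, 0.643, 0.201] pointing down, gripper open.
Joint ranges: [-2.77, 2.77], [-0.9, 2.22], [0.21, 2.48], [-1.53, 4.67], [0.24, 2.81], [-2.84, 2.84]. Speed limits (rad/s): [2.79, 2.79, 3.14, 3.14, 3.14, 3.14].

## Interface

Orientations are given as a unit quaternion [x, y, z, w].
In Python, from plant import * gives the robot as it stands.
- The arm moves only by the tool move_arm, never from a script. Its argument "moves" is a list of rows, each a list of 3 entries, a list of its own where there are three numbers: the opening, from 0 (shut) to 1 (fully open), then the shift along the tool's x, y, z in m, then the turn, a rotation vector about the tool's x, y, z in rad. A call has exactly 10 rows; each row shifts and turns the commanded pose from where the row before left it, along the tool's axes as they then stand; what a row does not reach is not made up. A row lasts 1/12 s, in which the tool goes at most 41.7 mm and 7.16 degrees, less where a joint would pass 70% of its speed; a pose out of reach is approached as far as the arm can. A call is refused whole if a number of a shift passes 0.0417 or a number of a turn 0.125, either way. A call with a gripper value outside its range is refused whole. The fingers move at their own pace and stop on an object; "grip_force" is the grip in N (left out, the last holds). Time passes only in rows, so rows that do not move let the fingers close, or fill a call up. It gives the time, the measured TCP pose, the force, the opening and the grip force at its end, in the units of the state.
- get_state(): the state, without advancing time (a new reading comes with each control period).
- read_camera(name): name is "side" or "top" or "wrist"; returns the picture (384x512x3 uint8, red, green, blue); there is no depth.
- camera_params(name): a dict with "fx", "fy", "cx", "cy" (pixels), "rvec" (rotation vector, rad) and "tvec" (3), from world to camera coordinates, as OpenCV has them; the wrist camera has in their place "tool_from_camera" (4x4, takes a point from camera to tool coordinates, whose origin is the TCP and whose axes are the flange's). Camera axes: x right, y down, z forward; pixel columns grow to the right and rows downward; lengths in m; the calibration is good to about 2 mm. A picture is of the moment at which its call begins: read the wrist's pose just before it. camera_params takes no time and is no camera call.
- sign_off(): hands the job in; it is judged then, once.
The state is a dict: "time": time; "qpos": joint angles; "dq": joint speeds; "joint_efforts": joint torques, N m; "eef_pos": TCP position; "tcp_rot": TCP orientation; "contact_force": force on the tool from outside, world axes, zero at the start; "wrist_torque": the same for the moment, N m; "opening": opening from 0.0 (shut) to 1.0 (fully open); "finger_force": force on a finger pad.
Only numpy, scipy, OpenCV 4.12 (cv2) and the standard library are available. Lean on these libraries where they do the work, as an engineer would, in place of code of your own. Each camera call takes 0.05 s, during which the arm holds its last target. There are 200 camera calls.

## Task

Push the open lid of the bench centrifuge fully shut with the fingertips, from the outside, without touching the rubber seal on its inner face. Then press the large round start key on its front panel well in and let it go. Nothing is to be gripped, lifted or shoved along: do not press the small lid-release key, and leave the things standing around the centrifuge where they are.

Things in the scene. Friction and masses are not known exactly. Their poses are not given: they have to be found in the camera images.
- centrifuge: Off-white bench centrifuge standing loose on rubber feet, 3 kg, x -140 to +121 mm, y +-80 mm. Origin: on the table under it; x points from the key panel (front) to the lid hinge (rear), z up. Round rotor chamber: rim 90 mm high, radius 77 mm, centre x=+15 mm. The panel, about 50 mm high, slopes 0.2 rad down to the front and carries two black keys. Lid shut: top 114 mm high.
- lid (a joint): Angle of the round off-white lid on its hinge at the rear: 0 = fully shut (stop), about 1.57 = upright, 1.7 = open stop. The hinge is stiff: the lid stays at any angle where it is left; a push of 3 to 5 N near its free edge moves it. Shut, the lid lies level on the chamber rim; it has no catch and no spring.
- lid_hinge (a point): Point on the hinge axis, mid lid: at x=+100, y=0, z=91.5 mm in the centrifuge's frame; the axis runs along its y. The point's frame turns with the lid: the lid extends from it along -x to 161 mm, underside at z=0, flat outer face at z=+22 mm (border bevelled). The lid is a disc of 152 mm diameter centred 85 mm from the hinge.
- lid_edge (a point): Point on the lid's free border, 160 mm from the hinge and 14 mm above the underside, in the lid's middle; front of the lid when shut, top of it when it stands up.
- seal: Black rubber disc, 132 mm diameter, 4 mm thick, on the inner face (underside) of the lid; not to be touched. Its origin is the same point as lid_hinge.
- start_key (a joint): Travel of the start key: 0 = out, 0.006 m = fully in. Springs back when let go. About 1.2 N starts it, 4 N holds it fully in; it moves along the normal of the sloping panel.
- start_key_top (a point): Centre of the top of the start key, the larger of the two black round keys, 28 mm diameter, at y=+42 mm in the centrifuge's frame (left half of the panel for one facing it from the keys' side), about 65 mm above the table; its top slopes like the panel. It stands 10 mm out of a grey collar 44 mm across.
- release_key (a joint): Travel of the lid-release key: 0 = out, 0.006 m = fully in; not to be pressed.
- release_key_top (a point): Centre of the top of the lid-release key, the smaller black round key, 16 mm diameter, on the right half of the panel (y=-42 mm in the centrifuge's frame).
- tip_box: Bystander: loose box of pipette tips, 117 x 82 x 60 mm, clear below with a yellow top, 0.2 kg; origin at the centre of its underside. Stands at one side of the centrifuge.
- tube_rack: Bystander: loose green rack, 120 x 70 x 36 mm, with small holes and a few white caps, 0.2 kg; origin at the centre of its underside. Stands at one side of the centrifuge.
- rotor_cover: Bystander: loose steel disc with a small knob, 64 mm diameter, 26 mm high, 0.12 kg; origin at the centre of its underside. Lies off one front corner of the centrifuge.
- buffer_bottle: Bystander: loose capped bottle, 44 mm diameter, 90 mm high, 0.1 kg; origin at the centre of its underside. Stands off one front corner of the centrifuge.

How it is judged:
On the way, in this order (a step that is already met when the one before it is completed fails the run):
1. the lid is fully shut (value of joint lid below 0.04 rad), for 0.2 s.
2. the start key is pressed in (more than 3.5 of its 6 mm) (value of joint start_key above 0.0035 m), for 0.05 s.
At the end, for the whole second after the job is handed in: The lid is shut (within 0.04 rad), both keys are out again (within 1 mm), the centrifuge stands flat and at rest within 25 mm of where it was, and the tip box, tube rack, rotor cover and bottle (upright) are each within 20 mm of where they were (value of joint lid below 0.04 rad and value of joint each of start_key, release_key below 0.001 m and distance of centrifuge from where it was at the start of the episode below 0.025 m and angle between centrifuge's own z axis and vertical below 0.03 rad and linear speed of centrifuge below 0.01 m/s and distance of each of tip_box, tube_rack, rotor_cover, buffer_bottle from where it was at the start of the episode below 0.02 m and angle between buffer_bottle's own z axis and vertical below 0.1 rad); the robot touches nothing.
It fails at once if the start key is pressed (over 3 mm) while the lid is not shut (over 0.06 rad) (value of joint start_key above 0.003 m and value of joint lid above 0.06 rad).
It fails at once if the lid-release key is pressed (over 3 mm) (value of joint release_key above 0.003 m).
It fails at once if the seal on the inner face of the lid is touched by the fingers (over 1 N) (contact force between the fingers and seal above 1 N).
It fails at once if the centrifuge is shoved (over 25 mm), lifted or tipped (over 0.1 rad) (distance of centrifuge from where it was at the start of the episode above 0.025 m or angle between centrifuge's own z axis and vertical above 0.1 rad).
It fails at once if a bystander is lifted, knocked over or moved more than 20 mm (distance of any of tip_box, tube_rack, rotor_cover, buffer_bottle from where it was at the start of the episode above 0.02 m).
It also fails if it takes over 42 s, if anything falls off the work surface, if the arm or the gripper's body presses on something with over 40 N, if the wrist force passes 120 N, or if a joint passes its speed limit or range.

## Working session

There is one attempt and no reset: what is moved stays moved. The work goes in short steps, Python scripts to look and compute and a tool call to move; the robot and the scene stay as the last step left them, time stands still between calls to the robot, and variables do not carry over. Pictures are saved under pics/ and viewed, at most 11 in all, crops included, and the job is handed in when it is done.

Besides the shell and the picture viewer there is one more tool, called after "Emit:" by a JSON object that holds its "name" and its "arguments", one argument or row to a line. move_arm: Moves the arm, as the interface text tells. Its arguments: {"type":"object","properties":{"moves":{"type":"array"},"grip_force":{"type":"number"}},"required":["moves"]}

```bash
mkdir -p pics; ls; python3 - <<'E'
from plant import *
import cv2
for n in ("top","side"):
    cv2.imwrite(f"pics/{n}0.png",read_camera(n)[:,:,::-1])
    p=camera_params(n);print(n,p)
print(camera_params("wrist"));s=get_state();print(s['time'],s['eef_pos'],s['tcp_rot'])
E
```

```text
pics
top {'fx': 387.74654686950976, 'fy': 387.74654686950976, 'cx': 249.43617671130087, 'cy': 190.58443866565028, 'rvec': array([ 2.16493258, -2.10377206,  0.19680274]), 'tvec': array([0.03755519, 0.55491803, 0.76738468])}
side {'fx': 412.8147653064401, 'fy': 412.8147653064401, 'cx': 257.74712361562064, 'cy': 188.12648091859862, 'rvec': array([ 0.39821662, -2.77952931,  1.12841238]), 'tvec': array([0.50656965, 0.13818576, 0.80536874])}
{'fx': 267.4291445838587, 'fy': 267.4291445838587, 'cx': 254.91902898723862, 'cy': 196.99724473366106, 'tool_from_camera': array([[ 6.57836870e-04, -9.53489512e-01, -3.01425478e-01,
         7.71751316e-02],
       [ 9.99999532e-01,  4.13278290e-04,  8.75108663e-04,
        -4.34347693e-04],
       [-7.09834325e-04, -3.01425912e-01,  9.53489337e-01,
        -1.73125668e-01],
       [ 0.00000000e+00,  0.00000000e+00,  0.00000000e+00,
         1.00000000e+00]])}
0.1 [0.2054396  0.64227121 0.19934066] [ 1.54263329e-01  9.88029168e-01 -1.03292585e-03 -3.48276047e-04]
```

View pics/top0.png

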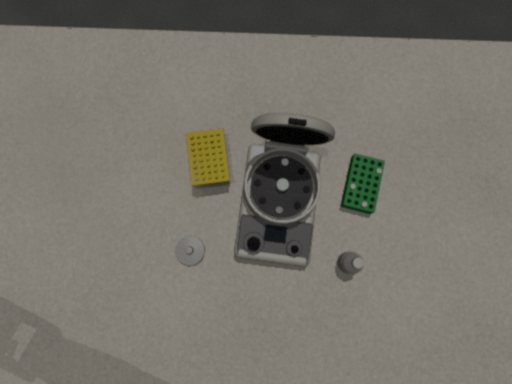

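View pics/side0.png

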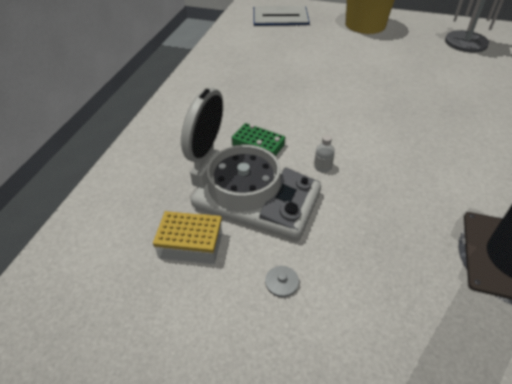

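The top view shows the keys at the front, towards the robot: start key at about (253,243), release key at about (294,249). The rotor chamber is centred at about (282,186). The lid stands upright at the rear, about (293,130), with its seal facing the chamber. The side view agrees: start key (291,209), release key (305,183), lid top (207,92).

```bash
cat > h.py <<'E'
import numpy as np, cv2
from plant import *
def cam(n):
    p=camera_params(n);K=np.array([[p['fx'],0,p['cx']],[0,p['fy'],p['cy']],[0,0,1]])
    return K,cv2.Rodrigues(p['rvec'])[0],p['tvec']
def ray(n,uv):
    K,R,t=cam(n);return -R.T@t,R.T@np.linalg.inv(K)@np.array([*uv,1.])
def plane(n,uv,z):
    o,d=ray(n,uv);return o+d*(z-o[2])/d[2]
def tri(a,b):
    (o,d),(p,e)=ray('top',a),ray('side',b)
    s=np.linalg.lstsq(np.c_[d,-e],p-o,rcond=None)[0]
    return (o+d*s[0]+p+e*s[1])/2,np.linalg.norm(o+d*s[0]-p-e*s[1])
def proj(n,X):
    K,R,t=cam(n);return cv2.projectPoints(np.atleast_2d(X).astype(float),cv2.Rodrigues(R)[0],t,K,None)[0][:,0]
E
python3 - <<'E'
from h import *
T=cv2.imread('pics/top0.png');S=cv2.imread('pics/side0.png')
def blob(I,c,r,thr):
    g=cv2.cvtColor(I,cv2.COLOR_BGR2GRAY);x,y=c
    m=(g[y-r:y+r+1,x-r:x+r+1]<thr).astype(np.uint8)
    n,l,st,ce=cv2.connectedComponentsWithStats(m)
    i=l[r,r] or 1+np.argmax(st[1:,4]);return ce[i]+[x-r,y-r],st[i]
for thr in(30,40,50):
    k,a=blob(T,(253,243),10,thr);r,b=blob(T,(294,249),8,thr);k2,c=blob(S,(291,209),10,thr)
    print(thr,k,a[4],r,b[4],k2,c[4],plane('top',k,.065).round(4),plane('top',r,.063).round(4),tri(k,k2))
cv2.imwrite('pics/c.png',np.hstack([cv2.resize(T[105:275,220:350],None,fx=3,fy=3,interpolation=2),cv2.resize(S[80:250,180:310],None,fx=3,fy=3,interpolation=2)]))
E
```

```text
30 [253.19672131 243.44262295] 122 [294.26470588 249.        ] 34 [291.62337662 208.45454545] 77 [0.443 0.043 0.065] [ 0.4343 -0.04    0.063 ] (array([0.44383532, 0.04289845, 0.05595236]), np.float64(0.0010394185032532837))
40 [253.02758621 243.50344828] 145 [294.06666667 249.04444444] 45 [291.19230769 208.16346154] 104 [0.4428 0.0434 0.065 ] [ 0.4342 -0.0396  0.063 ] (array([0.44416062, 0.04333093, 0.05709928]), np.float64(0.002053183141942752))
50 [253.0443038  243.66455696] 158 [294.20754717 248.9245283 ] 53 [290.53741497 207.        ] 147 [0.4425 0.0433 0.065 ] [ 0.4344 -0.0399  0.063 ] (array([0.44465657, 0.04349026, 0.06043444]), np.float64(0.003968337257323359))
```

View pics/c.png

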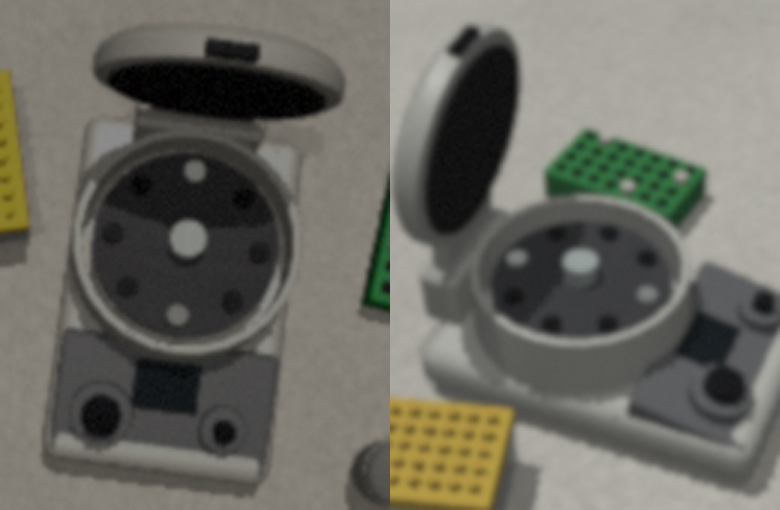

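```bash
python3 - <<'E'
from h import *
c=plane('top',(282,185.7),.09);print('rim',c)
for u in((245,185.7),(319,185.7),(282,149.3),(282,222.3)):print(np.linalg.norm(plane('top',u,.09)-c))
yaw=-np.arctan2(.0087,.0834);ex=np.array([np.cos(yaw),np.sin(yaw),0]);ey=np.array([-ex[1],ex[0],0])
o=c-ex*.015;o[2]=0;print('origin',o,'yaw',yaw)
k=np.array([.4428,.0433,.065]);print('key rel',(k-o)@ex,(k-o)@ey)
e,g=tri((297.3,121.3),(204.7,93.7));d=e-o;x=[d@ex,d@ey,d[2]];print('latch',e,g,x)
print('from hinge',x[0]-.1,x[2]-.0915)
H=lambda a,r,z,y=0:o+ex*(.1-r*np.cos(a)+z*np.sin(a))+ey*y+np.array([0,0,.0915+r*np.sin(a)+z*np.cos(a)])
for a in(1.4,1.5,1.57,1.65,1.7):
    P=H(a,.16,.014);print(a,P,proj('top',P),proj('side',P))
s=get_state();print(s['eef_pos'],s['opening'])
E
```

```text
rim [ 0.55810541 -0.01111241  0.09      ]
0.07401638016103038
0.07418930071228193
0.07536389351561447
0.0733002376590321
origin [ 0.54318636 -0.00955611  0.        ] yaw -0.10394060941584957
key rel -0.10532858922496131 0.04215540426424277
latch [ 0.63498344 -0.01983664  0.25019692] 0.00029709025116843833 [np.float64(0.09236829126059269), np.float64(-0.0007007742533470211), np.float64(0.25019691944734224)]
from hinge -0.007631708739407314 0.15869691944734224
1.4 [ 0.62932053 -0.01854133  0.2515515 ] [[296.57731245 124.22067666]] [[207.29419975  93.93072734]]
1.5 [ 0.64527936 -0.0202061   0.25208952] [[297.70569535 114.7805447 ]] [[199.59900207  91.90664561]]
1.57 [ 0.65644438 -0.02137079  0.2515111 ] [[298.41056551 108.43948785]] [[194.32263561  90.94508319]]
1.65 [ 0.66911848 -0.02269291  0.24989071] [[299.12283753 101.53659201]] [[188.45576339  90.30813669]]
1.7 [ 0.6769589  -0.0235108   0.24836255] [[299.51488133  97.43800495]] [[184.89855705  90.15917189]]
[0.2054396  0.64227121 0.19934066] 1.0002268801915672
```

The lid stands at about 1.43 rad. The 84 mm key spacing and the 77 mm rim radius both check out. I'll go round over the top with shut fingers and come in behind the lid.

Emit:
{"name": "move_arm", "arguments": {
  "moves": [
    [0, [0, 0, -0.04], [0, 0, -0.103]],
    [0, [0, 0, -0.04], [0, 0, -0.103]],
    [0, [0, 0, -0.04], [0, 0, 0]],
    [0, [-0.028, -0.03, 0], [0, 0, 0]],
    [0, [-0.028, -0.03, 0], [0, 0, 0]],
    [0, [-0.028, -0.03, 0], [0, 0, 0]],
    [0, [-0.028, -0.03, 0], [0, 0, 0]],
    [0, [-0.028, -0.03, 0], [0, 0, 0]],
    [0, [-0.028, -0.03, 0], [0, 0, 0]],
    [0, [-0.028, -0.03, 0], [0, 0, 0]]
  ],
  "grip_force": 20
}}

```text
time: 0.93
eef_pos: [0.3795, 0.4118, 0.3201]
tcp_rot: [0.052, 0.999, -0.0, -0.0]
contact_force: [0.0, -0.0, -0.5]
opening: 0.001
finger_force: 0.0
```

Emit:
{"name": "move_arm", "arguments": {
  "moves": [
    [0, [-0.028, -0.03, 0], [0, 0, 0]],
    [0, [-0.028, -0.03, 0], [0, 0, 0]],
    [0, [-0.028, -0.03, 0], [0, 0, 0]],
    [0, [-0.028, -0.03, 0], [0, 0, 0]],
    [0, [-0.028, -0.03, 0], [0, 0, 0]],
    [0, [-0.028, -0.03, 0], [0, 0, 0]],
    [0, [-0.028, -0.03, 0], [0, 0, 0]],
    [0, [-0.028, -0.03, 0], [0, 0, 0]],
    [0, [-0.028, -0.03, 0], [0, 0, 0]],
    [0, [0, 0, 0], [0, 0, 0]]
  ]
}}

```text
time: 1.77
eef_pos: [0.6045, 0.1129, 0.3188]
tcp_rot: [0.055, 0.998, -0.002, -0.0]
contact_force: [0.2, 1.0, -0.4]
opening: 0.0
finger_force: 0.0
```

```bash
cat >> h.py <<'E'
O=np.array([.5432,-.0096,0]);YAW=-.104
EX=np.array([np.cos(YAW),np.sin(YAW),0]);EY=np.array([-EX[1],EX[0],0])
def st():
    s=get_state();p=s['eef_pos'];d=p-O
    print('t',s['time'],'cf',(d@EX).round(4),(d@EY).round(4),p[2].round(4),'q',np.round(s['tcp_rot'],3),'F',np.round(s['contact_force'],1),'op',s['opening'],'j',np.round(s['qpos'],2))
E
python3 -c "
from h import *
st()"
```

```text
t 1.7667 cf 0.0482 0.1282 0.3188 q [ 0.055  0.998 -0.002 -0.   ] F [ 0.2  1.  -0.4] op 0.0003239577921749787 j [ 0.02  0.09  1.59 -0.    1.46 -1.44]
```

Emit:
{"name": "move_arm", "arguments": {
  "moves": [
    [0, [-0.04, 0, 0], [0, 0, 0]],
    [0, [-0.04, 0, 0], [0, 0, 0]],
    [0, [-0.04, 0, 0], [0, 0, 0]],
    [0, [0, -0.04, 0], [0, 0, 0]],
    [0, [0, -0.04, 0], [0, 0, 0]],
    [0, [0, -0.04, 0], [0, 0, 0]],
    [0, [0, -0.008, 0.01], [0, 0, 0]],
    [0, [0, 0, 0.03], [0, 0, 0]],
    [0, [0, 0, 0.03], [0, 0, 0]],
    [0, [0, 0, 0.025], [0, 0, 0]]
  ]
}}

```text
time: 2.6
eef_pos: [0.7068, -0.0204, 0.2231]
tcp_rot: [0.052, 0.999, 0.0, -0.001]
contact_force: [0.1, 0.1, -0.3]
opening: 0.002
finger_force: 0.0
```

```bash
python3 -c "
from h import *
st()
I=np.hstack([read_camera('side')[60:260,160:340],read_camera('top')[80:280,200:380]])[:,:,::-1]
cv2.imwrite('pics/b.png',cv2.resize(I,None,fx=2,fy=2,interpolation=2))
from numpy import sin,cos
for a in np.arange(1.43,-.01,-.13):print(round(a,2),round(.1-.13*cos(a)+.022*sin(a)+.011,4),round(.0915+.13*sin(a)+.022*cos(a),4))"
```

```text
t 2.6 cf 0.1638 0.0062 0.2231 q [ 0.052  0.999  0.    -0.001] F [ 0.1  0.1 -0.3] op 0.0016460339919124477 j [-0.17  0.34  1.47  0.    1.34 -1.64]
1.43 0.1145 0.2233
1.3 0.0974 0.2226
1.17 0.0805 0.2198
1.04 0.0642 0.2147
0.91 0.0486 0.2076
0.78 0.0341 0.1986
0.65 0.0208 0.1877
0.52 0.0091 0.1752
0.39 -0.0009 0.1613
0.26 -0.009 0.1462
0.13 -0.0151 0.1302
-0.0 -0.019 0.1135
```

View pics/b.png

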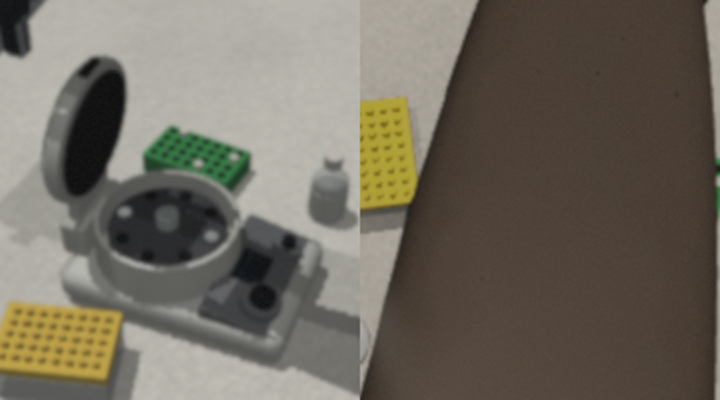

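The side view shows the fingertips behind the lid, at about (170,86). The lid is unmoved. I'll check the projection against that.

```bash
python3 -c "
from h import *
p=get_state()['eef_pos'];print(proj('side',[p,p+[0,0,.05],p-.011*EX,O+EX*.1-EX*.13*np.cos(1.43)+EX*.022+[0,0,.2233]]),get_state()['time'])"
```

```text
[[173.41413126 102.71914326]
 [169.2775969   80.0356364 ]
 [178.32840281 103.91927781]
 [200.72542387 104.77223573]] 2.7
```

```bash
python3 -c "
from h import *
I=read_camera('side')[40:140,120:240,::-1]
cv2.imwrite('pics/d.png',cv2.resize(cv2.convertScaleAbs(I,alpha=1.4),None,fx=6,fy=6,interpolation=2));st()"
```

```text
t 2.75 cf 0.1627 0.0068 0.2218 q [ 0.052  0.999  0.001 -0.004] F [-1.2  0.4 -0.6] op -0.0035820845555058797 j [-0.17  0.34  1.47  0.    1.34 -1.64]
```

View pics/d.png

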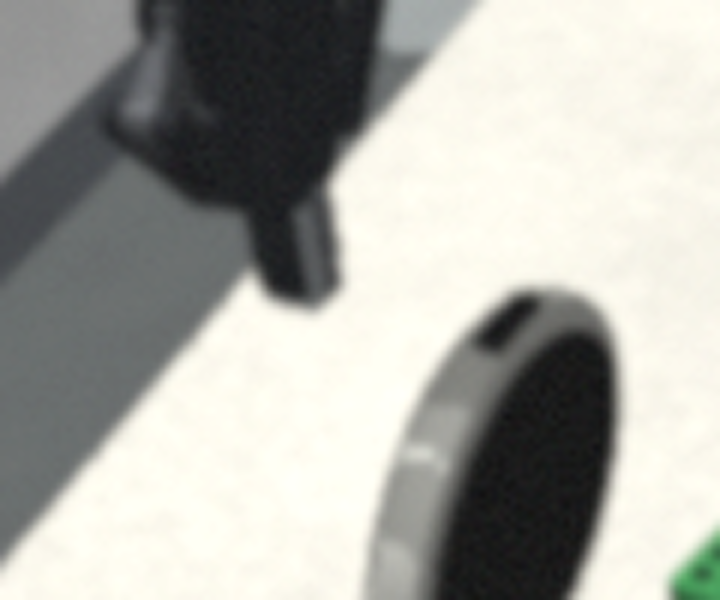

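The picture shows the fingertip at about (172,90), and the projection puts it at (173,103). That could be picture lag or an offset, so I'll check it numerically.

```bash
python3 -c "
from h import *
for i in range(3):
    st()
    g=cv2.cvtColor(read_camera('side'),cv2.COLOR_RGB2GRAY)[60:130,150:192]
    n,l,s,c=cv2.connectedComponentsWithStats((g<75).astype(np.uint8))
    print([(150+a[0],60+a[1],a[2],a[3],a[4]) for a in s[1:] if a[4]>20])
    i=l[10,20];v,u=np.nonzero(l==i) if i else ([],[]);print(i,max(v,default=0)+60)
b=plane('side',(171.7,90),.2218);print(b, (b-O)@EX,(b-O)@EY)
I=read_camera('wrist')[:,:,::-1];cv2.imwrite('pics/w.png',I)
"
```

```text
t 2.75 cf 0.1627 0.0068 0.2218 q [ 0.052  0.999  0.001 -0.004] F [-1.2  0.4 -0.6] op -0.0035820845555058797 j [-0.17  0.34  1.47  0.    1.34 -1.64]
[(np.int32(150), np.int32(60), np.int32(30), np.int32(28), np.int32(553))]
1 87
t 2.8 cf 0.1643 0.0067 0.2251 q [ 0.052  0.999  0.    -0.001] F [0.  0.3 0.6] op 0.0018962087770183753 j [-0.17  0.34  1.46  0.    1.34 -1.64]
[(np.int32(150), np.int32(60), np.int32(28), np.int32(27), np.int32(515))]
1 86
t 2.85 cf 0.1654 0.0066 0.2274 q [ 0.052  0.999 -0.     0.001] F [-0.   0.1  0.5] op 0.0037737786770363083 j [-0.17  0.34  1.46  0.    1.34 -1.64]
[(np.int32(150), np.int32(60), np.int32(26), np.int32(26), np.int32(477))]
1 85
[ 0.72310908 -0.05458209  0.2218    ] 0.18360671285835176 -0.026062208901631828
```

View pics/w.png

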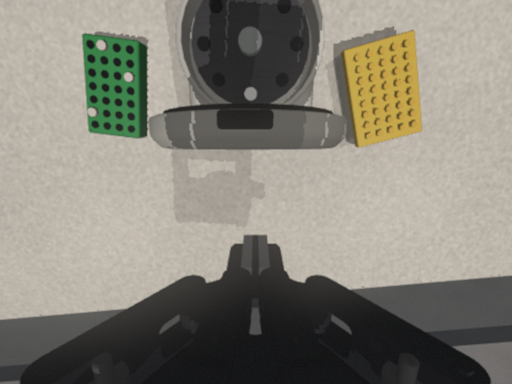

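The wrist view shows the lid's latch at about (245,119), the rotor hub at (250,40) and the fingertip edge at (255,236). I'll check the reported pose against these known points.

```bash
cat >> h.py <<'E'
from scipy.spatial.transform import Rotation as Ro
def wproj(X,s):
    p=camera_params('wrist');M=p['tool_from_camera'];T=np.eye(4);T[:3,:3]=Ro.from_quat(s['tcp_rot']).as_matrix();T[:3,3]=s['eef_pos']
    c=np.linalg.inv(T@M)@np.append(X,1);return np.array([p['fx']*c[0]/c[2]+p['cx'],p['fy']*c[1]/c[2]+p['cy']]).round(1)
E
python3 -c "
from h import *
st();s=get_state()
print('latch',wproj([.635,-.0198,.2502],s),'rim c',wproj([.5581,-.0111,.09],s))
# tip box/rack corners by ray in wrist not needed; tool points:
p=s['eef_pos']
for h in (0,.015,.03):
  for f in (-.011,0,.011): print(h,f,'wrist',wproj(p-EX*f+[0,0,h],s),'side',proj('side',p-EX*f+[0,0,h]).round(1))
st()"
```

```text
t 2.95 cf 0.1661 0.0064 0.229 q [ 0.052  0.999 -0.     0.002] F [-0.1  0.7  0.8] op -0.0027508944342818724 j [-0.17  0.34  1.46  0.    1.34 -1.64]
latch [242.8 119.4] rim c [249.1  36.2]
0 -0.011 wrist [255.3 241.5] side [[165.4  96. ]]
0 0 wrist [255.3 227.5] side [[170.3  97.2]]
0 0.011 wrist [255.3 212.9] side [[175.3  98.4]]
0.015 -0.011 wrist [255.3 252. ] side [[164.1  89.3]]
0.015 0 wrist [255.4 237. ] side [[169.1  90.5]]
0.015 0.011 wrist [255.4 221.4] side [[174.1  91.6]]
0.03 -0.011 wrist [255.4 264.4] side [[162.7  82.4]]
0.03 0 wrist [255.4 248.3] side [[167.8  83.6]]
0.03 0.011 wrist [255.4 231.5] side [[172.8  84.7]]
t 2.95 cf 0.1661 0.0064 0.229 q [ 0.052  0.999 -0.     0.002] F [-0.1  0.7  0.8] op -0.0027508944342818724 j [-0.17  0.34  1.46  0.    1.34 -1.64]
```

The latch projects correctly, so the reported pose is right. However, the visible fingertips seem to sit about 25–30 mm behind the TCP. I'll go lower to suit either case and make contact gently.

Emit:
{"name": "move_arm", "arguments": {
  "moves": [
    [0, [0, 0, 0.024], [0, 0, 0]],
    [0, [0.01, 0, 0], [0, 0, 0]],
    [0, [0.01, 0, 0], [0, 0, 0]],
    [0, [0.01, 0, 0], [0, 0, 0]],
    [0, [0.01, 0, 0], [0, 0, 0]],
    [0, [0.007, 0, 0], [0, 0, 0]],
    [0, [0.007, 0, 0], [0, 0, 0]],
    [0, [0.007, 0, 0], [0, 0, 0]],
    [0, [0.007, 0, 0], [0, 0, 0]],
    [0, [0.007, 0, 0], [0, 0, 0]]
  ]
}}

```text
time: 3.78
eef_pos: [0.6331, -0.0128, 0.2023]
tcp_rot: [0.052, 0.999, 0.0, 0.001]
contact_force: [2.0, 0.5, -0.5]
opening: 0.003
finger_force: 0.9
```

```bash
python3 -c "
from h import *
st()
I=read_camera('side')[50:200,150:300,::-1]
cv2.imwrite('pics/e.png',cv2.resize(cv2.convertScaleAbs(I,alpha=1.3),None,fx=4,fy=4,interpolation=2));st()
p=get_state()['eef_pos']; print(proj('side',[p,p+[0,0,.015],p+[0,0,.03]])-[150,50])"
```

```text
t 3.7833 cf 0.0898 0.0061 0.2023 q [0.052 0.999 0.    0.001] F [ 2.   0.5 -0.5] op 0.002692377243695798 j [-0.18  0.19  1.68  0.    1.26 -1.65]
t 3.8333 cf 0.0883 0.0061 0.2018 q [ 0.052  0.999 -0.    -0.   ] F [0.8 0.9 0.8] op 0.0011938335654506974 j [-0.18  0.19  1.69 -0.    1.26 -1.65]
[[57.50371166 67.52535788]
 [56.75526504 61.0718956 ]
 [55.98610645 54.43984481]]
```

View pics/e.png

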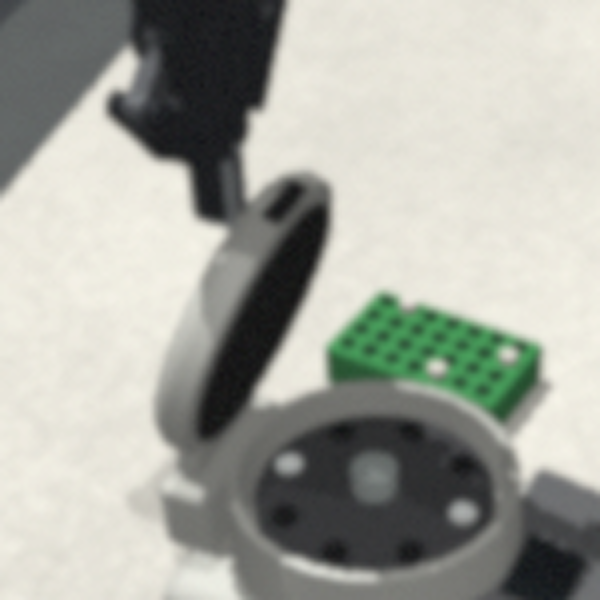

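The tip touches the lid's outer face near its top, and the lid is at about 1.25 rad. The true fingertip is about 29 mm above the reported TCP. I'll follow the arc on that basis.

Emit:
{"name": "move_arm", "arguments": {
  "moves": [
    [0, [0.008, 0, 0.011], [0, 0, 0]],
    [0, [0.008, 0, 0.0025], [0, 0, 0]],
    [0, [0.008, 0, 0.0025], [0, 0, 0]],
    [0, [0.008, 0, 0.0035], [0, 0, 0]],
    [0, [0.008, 0, 0.0035], [0, 0, 0]],
    [0, [0.007, 0, 0.0045], [0, 0, 0]],
    [0, [0.007, 0, 0.0045], [0, 0, 0]],
    [0, [0.0065, 0, 0.0055], [0, 0, 0]],
    [0, [0.0065, 0, 0.0055], [0, 0, 0]],
    [0, [0, 0, 0], [0, 0, 0]]
  ]
}}

```text
time: 4.67
eef_pos: [0.5641, -0.0056, 0.1568]
tcp_rot: [0.052, 0.999, 0.0, -0.002]
contact_force: [-0.2, 0.1, -1.0]
opening: 0.0
finger_force: 0.0
```

```bash
python3 -c "
from h import *
st()
I=read_camera('side')[60:210,160:310,::-1]
cv2.imwrite('pics/f.png',cv2.resize(cv2.convertScaleAbs(I,alpha=1.3),None,fx=4,fy=4,interpolation=2));st()"
```

```text
t 4.6667 cf 0.0204 0.0062 0.1568 q [ 0.052  0.999  0.    -0.002] F [-0.2  0.1 -1. ] op 0.0004463310366211281 j [-0.19  0.09  1.89 -0.    1.17 -1.66]
t 4.7167 cf 0.0212 0.0062 0.1573 q [ 0.052  0.999  0.    -0.002] F [-0.7 -0.6  1.5] op -0.0005975967758987899 j [-0.19  0.09  1.89  0.    1.17 -1.66]
```

View pics/f.png

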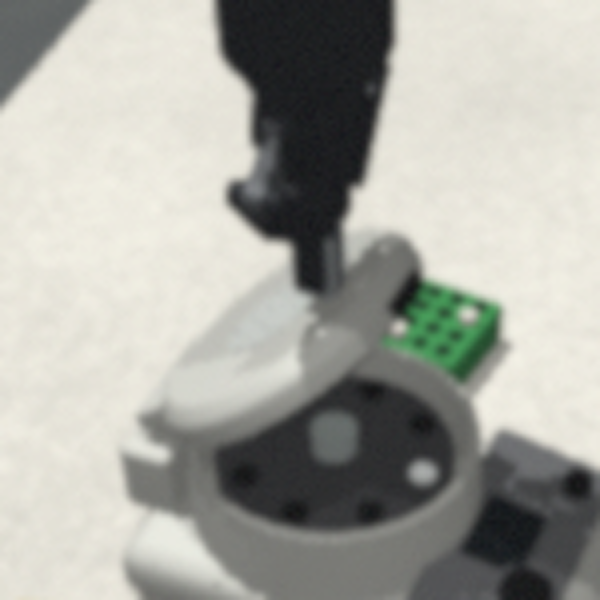

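The lid is about half closed, with the tip on its outer face. I'll continue along the arc.

Emit:
{"name": "move_arm", "arguments": {
  "moves": [
    [0, [0.006, 0, 0.0055], [0, 0, 0]],
    [0, [0.006, 0, 0.0055], [0, 0, 0]],
    [0, [0.005, 0, 0.007], [0, 0, 0]],
    [0, [0.005, 0, 0.007], [0, 0, 0]],
    [0, [0.004, 0, 0.0075], [0, 0, 0]],
    [0, [0.004, 0, 0.0075], [0, 0, 0]],
    [0, [0.003, 0, 0.008], [0, 0, 0]],
    [0, [0.003, 0, 0.008], [0, 0, 0]],
    [0, [0.0015, 0, 0.005], [0, 0, 0]],
    [0, [0, 0, 0], [0, 0, 0]]
  ]
}}

```text
time: 5.55
eef_pos: [0.5278, -0.0018, 0.0957]
tcp_rot: [0.052, 0.999, 0.0, -0.001]
contact_force: [-0.3, 0.2, -0.2]
opening: 0.003
finger_force: 0.0
```

Emit:
{"name": "move_arm", "arguments": {
  "moves": [
    [0, [0, 0, 0.002], [0, 0, 0]],
    [0, [0, 0, 0.002], [0, 0, 0]],
    [0, [0, 0, 0.002], [0, 0, 0]],
    [0, [0, 0, 0.002], [0, 0, 0]],
    [0, [0, 0, 0], [0, 0, 0]],
    [0, [0, 0, 0], [0, 0, 0]],
    [0, [0, 0, 0], [0, 0, 0]],
    [0, [0, 0, 0], [0, 0, 0]],
    [0, [0, 0, 0], [0, 0, 0]],
    [0, [0, 0, 0], [0, 0, 0]]
  ]
}}

```text
time: 6.38
eef_pos: [0.5292, -0.0021, 0.0897]
tcp_rot: [0.052, 0.999, -0.0, 0.0]
contact_force: [0.4, -0.6, -0.1]
opening: 0.005
finger_force: 0.0
```

```bash
python3 -c "
from h import *
st()"
```

```text
t 6.3833 cf -0.0147 0.006 0.0897 q [ 0.052  0.999 -0.     0.   ] F [ 0.4 -0.6 -0.1] op 0.0049147676951841295 j [-0.2   0.09  2.02  0.    1.03 -1.66]
```

Emit:
{"name": "move_arm", "arguments": {
  "moves": [
    [0, [0, 0, 0.002], [0, 0, 0]],
    [0, [0, 0, 0.002], [0, 0, 0]],
    [0, [0, 0, 0.001], [0, 0, 0]],
    [0, [0, 0, 0.001], [0, 0, 0]],
    [0, [0, 0, 0.001], [0, 0, 0]],
    [0, [0, 0, 0], [0, 0, 0]],
    [0, [0, 0, 0], [0, 0, 0]],
    [0, [0, 0, 0], [0, 0, 0]],
    [0, [0, 0, 0], [0, 0, 0]],
    [0, [0, 0, 0], [0, 0, 0]]
  ]
}}

```text
time: 7.22
eef_pos: [0.5291, -0.0021, 0.0828]
tcp_rot: [0.052, 0.999, 0.0, -0.0]
contact_force: [-2.4, -0.1, 4.5]
opening: -0.0
finger_force: 1.9
```

Emit:
{"name": "move_arm", "arguments": {
  "moves": [
    [0, [0, 0, 0.001], [0, 0, 0]],
    [0, [0, 0, 0.001], [0, 0, 0]],
    [0, [0, 0, 0], [0, 0, 0]],
    [0, [0, 0, 0], [0, 0, 0]],
    [0, [0, 0, 0], [0, 0, 0]],
    [0, [0, 0, 0], [0, 0, 0]],
    [0, [0, 0, 0], [0, 0, 0]],
    [0, [0, 0, 0], [0, 0, 0]],
    [0, [0, 0, 0], [0, 0, 0]],
    [0, [0, 0, 0], [0, 0, 0]]
  ]
}}

```text
time: 8.05
eef_pos: [0.5292, -0.0021, 0.0827]
tcp_rot: [0.052, 0.999, -0.0, -0.001]
contact_force: [-6.1, 0.7, 13.4]
opening: 0.002
finger_force: 6.4
```

```bash
python3 -c "
from h import *
st()
I=read_camera('side')[90:240,180:330,::-1]
cv2.imwrite('pics/g.png',cv2.resize(cv2.convertScaleAbs(I,alpha=1.2),None,fx=4,fy=4,interpolation=2));st()"
```

```text
t 8.05 cf -0.0147 0.006 0.0827 q [ 0.052  0.999 -0.    -0.001] F [-6.1  0.7 13.4] op 0.001757358708120862 j [-0.2   0.1   2.03 -0.    1.02 -1.66]
t 8.1 cf -0.0147 0.006 0.0827 q [ 0.052  0.999 -0.    -0.001] F [-7.8  0.  12.8] op 0.001006453341562251 j [-0.2   0.1   2.03 -0.    1.02 -1.66]
```

View pics/g.png

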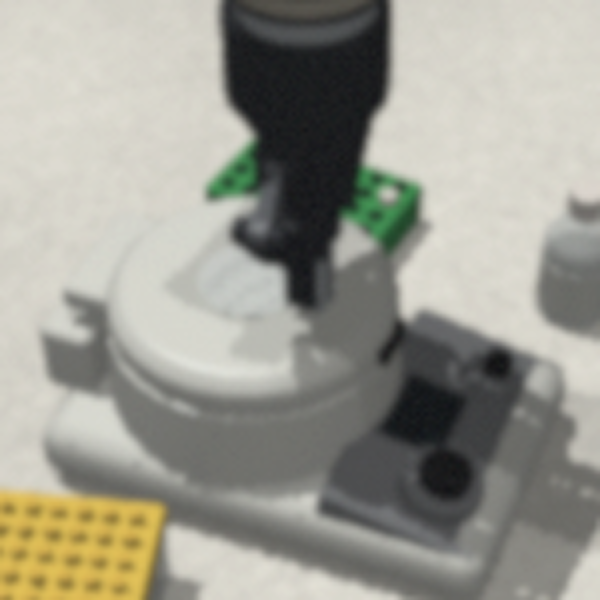

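Shut: the lid lies level on the rim, and 2 mm more command gave +9 N with no motion. This also confirms the tip offset at about 31 mm. I'll lift off, go over the start key, tilt slightly and re-measure the key.

Emit:
{"name": "move_arm", "arguments": {
  "moves": [
    [0, [0, 0, -0.03], [0, 0, 0]],
    [0, [0, 0, -0.035], [0, 0, 0]],
    [0, [0.025, 0.009, 0], [0, 0, 0]],
    [0, [0.025, 0.009, 0], [0, 0, 0]],
    [0, [0.025, 0.009, 0], [0, 0, 0]],
    [0, [0.02, 0.009, 0], [0, 0, 0]],
    [0, [0, 0, 0], [0, -0.12, 0]],
    [0, [0, 0, 0], [0, 0, 0]],
    [0, [0, 0, 0], [0, 0, 0]],
    [0, [0, 0, 0], [0, 0, 0]]
  ]
}}

```text
time: 8.93
eef_pos: [0.4394, 0.0433, 0.1462]
tcp_rot: [0.052, 0.997, -0.003, 0.06]
contact_force: [0.4, 0.1, 0.6]
opening: 0.001
finger_force: 0.0
```

```bash
python3 -c "
from h import *
st();s=get_state()
W=read_camera('wrist')[:,:,::-1];S=read_camera('side')[:,:,::-1]
R=Ro.from_quat(s['tcp_rot']).as_matrix();z=R[:,2];tip=s['eef_pos']-.031*z
k=O-.1053*EX+.0422*EY+[0,0,.065];r=O-.1053*EX-.042*EY+[0,0,.065]
print('z cf',z@EX,z@EY,z[2],'tip cf',(tip-O)@EX,(tip-O)@EY,tip[2])
print('key wrist',wproj(k,s),'rel',wproj(r,s),'side',proj('side',[k,r]),'tip',proj('side',tip))
cv2.imwrite('pics/i.png',np.hstack([W,cv2.resize(S[110:270,220:345],None,fx=2.3,fy=2.4,interpolation=2)]))"
```

```text
t 8.9333 cf -0.1087 0.0418 0.1462 q [ 0.052  0.997 -0.003  0.06 ] F [0.4 0.1 0.6] op 0.0011532608237743165 j [-0.13 -0.28  2.25  0.    1.05 -1.6 ]
z cf 0.12056835513905768 -9.493617038112127e-05 -0.9927050230185127 tip cf -0.11248595064945499 0.04179624288101395 0.17700166077454
key wrist [255.5 187.8] rel [170.1 187.8] side [[292.55221269 205.72221893]
 [305.58122254 178.22948591]] tip [[299.71494292 164.8914067 ]]
```

View pics/i.png

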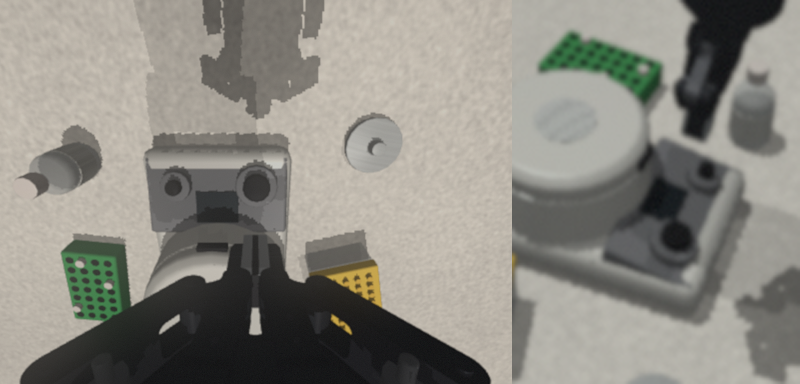

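The wrist view shows the start key at (256,184), against (255,188) predicted, with the tip on its line. The lid is shut and the bystanders are undisturbed. I'll descend with the x correction, stopping above the key.

Emit:
{"name": "move_arm", "arguments": {
  "moves": [
    [0, [0.004, 0, 0.03], [0, 0, 0]],
    [0, [0.004, 0, 0.03], [0, 0, 0]],
    [0, [0, 0, 0.025], [0, 0, 0]],
    [0, [0, 0, 0.008], [0, 0, 0]],
    [0, [0, 0, 0.004], [0, 0, 0]],
    [0, [0, 0, 0.004], [0, 0, 0]],
    [0, [0, 0, 0], [0, 0, 0]],
    [0, [0, 0, 0], [0, 0, 0]],
    [0, [0, 0, 0], [0, 0, 0]],
    [0, [0, 0, 0], [0, 0, 0]]
  ]
}}

```text
time: 9.87
eef_pos: [0.4435, 0.043, 0.0456]
tcp_rot: [0.052, 0.997, -0.003, 0.061]
contact_force: [0.3, 0.6, 0.7]
opening: 0.0
finger_force: 0.0
```

```bash
cat >> h.py <<'E'
def tip():
    s=get_state();t=s['eef_pos']-.031*Ro.from_quat(s['tcp_rot']).as_matrix()[:,2];print('tip cf',(t-O)@EX,(t-O)@EY,t[2],'F',np.round(s['contact_force'],1))
E
python3 -c "
from h import *
st();tip()"
```

```text
t 9.8667 cf -0.1047 0.042 0.0456 q [ 0.052  0.997 -0.003  0.061] F [0.3 0.6 0.7] op 0.00037609444362821456 j [-0.13 -0.11  2.32  0.01  0.81 -1.6 ]
tip cf -0.10844940253776574 0.041991546172671 0.076374515464151 F [0.3 0.6 0.7]
```

Emit:
{"name": "move_arm", "arguments": {
  "moves": [
    [0, [0, 0, 0.003], [0, 0, 0]],
    [0, [0, 0, 0.003], [0, 0, 0]],
    [0, [0, 0, 0.002], [0, 0, 0]],
    [0, [0, 0, 0.002], [0, 0, 0]],
    [0, [0, 0, 0], [0, 0, 0]],
    [0, [0, 0, 0], [0, 0, 0]],
    [0, [0, 0, 0], [0, 0, 0]],
    [0, [0, 0, 0], [0, 0, 0]],
    [0, [0, 0, 0], [0, 0, 0]],
    [0, [0, 0, 0], [0, 0, 0]]
  ]
}}

```text
time: 10.7
eef_pos: [0.4436, 0.043, 0.0345]
tcp_rot: [0.052, 0.997, -0.003, 0.06]
contact_force: [-0.9, 0.4, -0.3]
opening: -0.002
finger_force: 0.6
```

Emit:
{"name": "move_arm", "arguments": {
  "moves": [
    [0, [0, 0, 0.001], [0, 0, 0]],
    [0, [0, 0, 0.001], [0, 0, 0]],
    [0, [0, 0, 0.001], [0, 0, 0]],
    [0, [0, 0, 0.001], [0, 0, 0]],
    [0, [0, 0, 0], [0, 0, 0]],
    [0, [0, 0, 0], [0, 0, 0]],
    [0, [0, 0, 0], [0, 0, 0]],
    [0, [0, 0, 0], [0, 0, 0]],
    [0, [0, 0, 0], [0, 0, 0]],
    [0, [0, 0, 0], [0, 0, 0]]
  ]
}}

```text
time: 11.53
eef_pos: [0.4444, 0.0429, 0.0306]
tcp_rot: [0.052, 0.997, -0.003, 0.06]
contact_force: [0.1, -0.1, 2.3]
opening: -0.001
finger_force: 1.5
```

```bash
python3 -c "
from h import *
tip()"
```

```text
tip cf -0.10744591279614593 0.04197134396390463 0.06142023618303709 F [ 0.1 -0.1  2.3]
```

The key has started to move at 2.3 N. Pressing further.

Emit:
{"name": "move_arm", "arguments": {
  "moves": [
    [0, [0, 0, 0.001], [0, 0, 0]],
    [0, [0, 0, 0.001], [0, 0, 0]],
    [0, [0, 0, 0.001], [0, 0, 0]],
    [0, [0, 0, 0.001], [0, 0, 0]],
    [0, [0, 0, 0], [0, 0, 0]],
    [0, [0, 0, 0], [0, 0, 0]],
    [0, [0, 0, 0], [0, 0, 0]],
    [0, [0, 0, 0], [0, 0, 0]],
    [0, [0, 0, 0], [0, 0, 0]],
    [0, [0, 0, 0], [0, 0, 0]]
  ]
}}

```text
time: 12.37
eef_pos: [0.445, 0.0428, 0.0283]
tcp_rot: [0.052, 0.997, -0.003, 0.059]
contact_force: [-7.7, 0.4, 16.9]
opening: -0.001
finger_force: 9.2
```

```bash
python3 -c "
from h import *
tip()"
```

```text
tip cf -0.10677548242939847 0.041970301074830574 0.05909057114477892 F [-7.7  0.4 16.9]
```

Stiff stop at 17 N after about 6 mm of travel, so the key is fully in. Releasing and retracting straight back.

Emit:
{"name": "move_arm", "arguments": {
  "moves": [
    [0, [0, 0, -0.004], [0, 0, 0]],
    [0, [0, 0, -0.008], [0, 0, 0]],
    [0, [0, 0, -0.02], [0, 0, 0]],
    [0, [0, 0, -0.03], [0, 0, 0]],
    [0, [0, 0, -0.04], [0, 0, 0]],
    [0, [0, 0, -0.04], [0, 0, 0]],
    [0, [0, 0, 0], [0, 0, 0]],
    [0, [0, 0, 0], [0, 0, 0]],
    [0, [0, 0, 0], [0, 0, 0]],
    [0, [0, 0, 0], [0, 0, 0]]
  ]
}}

```text
time: 13.2
eef_pos: [0.4264, 0.0448, 0.1654]
tcp_rot: [0.052, 0.997, -0.003, 0.058]
contact_force: [-0.0, 0.0, -1.0]
opening: 0.002
finger_force: 0.0
```

```bash
python3 -c "
from h import *
tip()
S0=cv2.imread('pics/side0.png')
cv2.imwrite('pics/z.png',np.hstack([S0[120:310,145:345],read_camera('side')[120:310,145:345,::-1]]).repeat(2,0).repeat(2,1)[:600,:800])"
```

```text
tip cf -0.1253825119013197 0.041971522150050504 0.19615318939412466 F [-0.  0. -1.]
```

View pics/z.png

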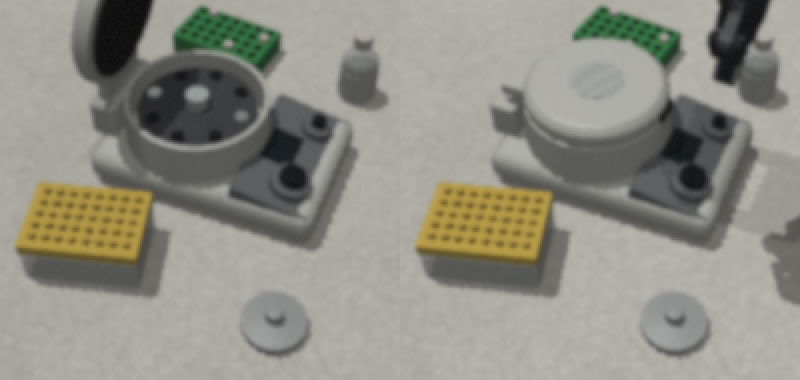

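The before and after views match: the centrifuge and bystanders haven't moved, the lid is shut, the key is out again and the arm is clear.

```bash
python3 -c "
from plant import *
print(sign_off())"
```

```text
the job is handed in; nothing more can be done
None
```

I pushed the lid shut from the outside and pressed the start key to its stop, then let it go. In the last camera view the key is out again and the centrifuge and bystanders have not moved. I handed the job in at about 13 s of the 42 s; no verdict came back.

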